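# Line up the flash drives with a ruler

## Task

Pick up the ruler by its blue handle and, with its long front edge, push the four loose flash drives up to the organiser box until they lie side by side in one straight line with their far ends against the black bumper strip on the box's front. While they are there, hold the whole row pressed steadily against the bumper for a good second with about 9 N (the box must never feel more than 20 N), then draw the ruler back and lay it flat in the drawer on the robot's side of the row, at least 3 cm clear of it. Touch the drives with the ruler only, and leave the other things in the drawer where they are.

Things in the scene. Friction and masses are not known exactly. Their poses are not given: they have to be found in the camera images.
- organiser: Grey organiser box with a round white button on its light grey lid, 90 (x) x 200 (y) x 60 mm high, fixed in the drawer, whose white floor is 8 mm above the work surface and whose walls rise to 52 mm. Origin: centre of its underside, on that floor. Its front looks along its own -x (towards the robot); the bumper is on that side. The row is pushed along its +x.
- bumper_zone (a point): Middle of the zone where the bumper's flat front face may be, 80 mm before the organiser's origin, 8 mm above the floor, axes as the organiser's. The smooth black bumper strip, 190 mm long (y), 1 to 16 mm above the floor, rides on a bracket set differently each time: its face is up to 15 mm nearer or farther along x than this point. Sprung: it gives back about 1 mm per 6 N, 8 mm at most.
- ruler_grip (a point): Grip point of the ruler: middle of its blue upright handle, 40 mm above the ruler's underside and over the blade's centre. The handle is 14 mm thick (x), 80 mm long (y) and its top is 54 mm above the underside. The blade's working edge, with tick marks, is 22 mm ahead of this point along +x. The ruler starts flat on the drawer floor, +x roughly towards the organiser.
- ruler: The ruler: aluminium blade 44 mm wide (x), 180 mm long (y), 6 mm thick, about 90 g with its handle; origin at the centre of its underside, axes as for the grip point.
- green_drive: Lime-green slide-out flash drive. A plain block 60 mm long (its x axis), 20 wide, 10 high; origin at the centre of its underside. Far and near ends are flat. Loose, about 14 g.
- bamboo_drive: Bamboo-cased flash drive. A plain block 60 mm long (its x axis), 22 wide, 11 high; origin at the centre of its underside. Far and near ends are flat. Loose, about 16 g.
- rose_drive: Rose-gold metal flash drive with a thumb slider. A plain block 60 mm long (its x axis), 20 wide, 9 high; origin at the centre of its underside. Far and near ends are flat. Loose, about 22 g.
- black_drive: Black flash drive with a fingerprint reader. 60 mm long (x), 24 wide, 12 high, 20 g, origin as the others. The four drives lie in a ragged row across the front of the organiser, about 40 mm apart and within 90 mm either side of its middle, pointing roughly at it, 5 to 80 mm short of the bumper.
- eraser: Bystander: eraser with a blue sleeve, 45 x 22 x 13 mm, beyond one end of the row. Origin under its centre.
- sharpener: Bystander: small metal pencil sharpener, 26 x 16 x 12 mm, beyond the other end of the row. Origin under its centre.
- notes: Bystander: block of yellow notes, 70 x 70 x 20 mm, near the drawer's left wall. Origin under its centre.
- tape: Bystander: roll of tape lying flat, 56 mm across, 18 mm high, near the right wall. Origin under its centre.
- stapler: Bystander: red stapler, 110 x 30 x 34 mm, near the left wall. Origin under its centre.
- clips: Bystander: small glass jar with a black cap, 44 mm across, 45 mm high, near the right wall. Origin under its centre.
Mind the look-alikes: they are no part of the job. There is more than one size of the ruler; the job needs the larger.

How it is judged (in metres and radians):
On the way, in this order (a step that is already met when the one before it is completed fails the run):
1. the ruler is held in the gripper, lifted clear of the drawer floor (contact force between the fingers and ruler above 3 N and height (world z) of ruler_grip above 0.049 m), for 0.1 s.
2. the held ruler presses the row on the organiser's bumper with 5 to 13 N for 0.9 s, the four drives being in line within 4 mm lengthways of one another and square within 3.4 degrees (contact force between organiser and anything else between 5 and 13 N and contact force between the fingers and ruler above 3 N and x of green_drive in the frame of bamboo_drive between -0.004 and 0.004 m and x of green_drive in the frame of rose_drive between -0.004 and 0.004 m and x of green_drive in the frame of black_drive between -0.004 and 0.004 m and x of bamboo_drive in the frame of rose_drive between -0.004 and 0.004 m and x of bamboo_drive in the frame of black_drive between -0.004 and 0.004 m and x of rose_drive in the frame of black_drive between -0.004 and 0.004 m and angle between the x axis of each of green_drive, bamboo_drive, rose_drive, black_drive and the x axis of organiser, either way round below 0.06 rad), for 0.9 s.
At the end, for the whole second after the job is handed in: The drives lie flat and at rest before the bumper, in line within 4 mm lengthways, square to the organiser within 3.4 degrees, centres 90 to 130 mm before its origin; the ruler lies released, flat, at rest on the floor on the robot's side, its edge 20 mm or more clear of the row (x of green_drive in the frame of bamboo_drive between -0.004 and 0.004 m and x of green_drive in the frame of rose_drive between -0.004 and 0.004 m and x of green_drive in the frame of black_drive between -0.004 and 0.004 m and x of bamboo_drive in the frame of rose_drive between -0.004 and 0.004 m and x of bamboo_drive in the frame of black_drive between -0.004 and 0.004 m and x of rose_drive in the frame of black_drive between -0.004 and 0.004 m and angle between the x axis of each of green_drive, bamboo_drive, rose_drive, black_drive and the x axis of organiser, either way round below 0.06 rad and x of green_drive in the frame of organiser between -0.13 and -0.09 m and height (world z) of each of green_drive, bamboo_drive, rose_drive, black_drive, ruler below 0.011 m and x of ruler in the frame of green_drive below -0.072 m and x of bamboo_drive in the frame of organiser between -0.13 and -0.09 m and x of ruler in the frame of bamboo_drive below -0.072 m and x of rose_drive in the frame of organiser between -0.13 and -0.09 m and x of ruler in the frame of rose_drive below -0.072 m and x of black_drive in the frame of organiser between -0.13 and -0.09 m and x of ruler in the frame of black_drive below -0.072 m and x of ruler in the frame of organiser above -0.45 m and angle between ruler's own z axis and vertical below 0.05 rad and linear speed of each of ruler, green_drive, bamboo_drive, rose_drive, black_drive below 0.01 m/s); the robot touches nothing.
It fails at once if the organiser box feels more than 20 N (contact force between organiser and anything else above 20 N).
It fails at once if the robot itself touches a drive or the organiser (contact force between any of the fingers, the arm and green_drive above 0.5 N or contact force between any of the fingers, the arm and bamboo_drive above 0.5 N or contact force between any of the fingers, the arm and rose_drive above 0.5 N or contact force between any of the fingers, the arm and black_drive above 0.5 N or contact force between any of the fingers, the arm and organiser above 0.5 N).
It fails at once if another thing in the drawer is moved more than 10 mm (distance of any of eraser, sharpener, notes, tape, stapler, clips from where it was at the start of the episode above 0.01 m).
It also fails if it takes over 56 s, if anything falls off the work surface, if the arm or the gripper's body presses on something with over 40 N, if the wrist force passes 120 N, or if a joint passes its speed limit or range.

## Robot

A 6-joint arm with a two-finger parallel gripper is mounted at the origin on the work surface. World frame = base frame: x ahead of the robot, y to its left, z up, the work surface at z = 0. Lengths are in m, angles in degrees, forces in N, time in s.
With the tool pointing down it reaches from about 0.375 to 0.9 m from the base axis. Payload 3.1 kg.
Tool frame: the origin (TCP) lies midway between the tips of the shut fingers; the grasp point (between the pads) lies 19 mm behind it; z points along the fingers, y is the direction in which the jaws open and shut (so a half turn about z gives the same grasp; the last joint's range is limited). The gripper opens to 87 mm and grips with 3 to 60 N. Pads are 19 mm wide; open, the fingers measure 117 mm over their backs; the gripper's body (75 mm by 190 mm) begins 51 mm behind the grasp point.
Start: joints at [-75.487, 30.224, 82.088, -0, 67.689, -10.227], TCP at [0.262, -0.568, 0.223] pointing down, gripper open.
Joint ranges: [-176.69, 176.69], [-43.24, 126.21], [12.49, 139.97], [-82, 262], [0, 151.66], [-163.58, 163.58]. Speed limits (degrees/s): [159.86, 159.86, 180, 180, 180, 180].

## Interface

Orientations are given as a 3x3 rotation matrix whose columns are the frame's x, y, z axes.
In Python, from rig import bot, capture, get_calibration gives the robot as it stands.
- The arm moves only by the tool play_rows, never from a script. Its arguments are lists of equal length, an entry for each row: "fingers": the closure in counts, from 0 (fully open) to 255 (shut); "linear": the shift along the tool's x, y, z in mm, a list of three; "rot": the turn, a rotation vector about the tool's x, y, z in degrees, a list of three. A call has 1 to 20 rows; each row is the pose to reach, as a shift and turn from the pose commanded when the call began, along the tool's axes at that moment; what a row does not reach only later rows make up. A row lasts 1/10 s, in which the tool goes at most 50 mm and 8.59 degrees, less where a joint would pass 70% of its speed; a pose out of reach is approached as far as the arm can. A call with a gripper value outside its range is refused whole. The fingers move at their own pace and stop on an object; the grip force is fixed at half the most. Time passes only in rows, so rows that repeat a pose let the fingers close. It gives the time, the measured TCP pose, the force and the opening at its end, in the units of the state.
- bot.read_state(): the state, without advancing time (a new reading comes with each control period).
- capture(name): name is "scene" or "side" or "wrist"; returns the picture (420x560x3 uint8, red, green, blue); there is no depth.
- get_calibration(name): a dict with "vfov" (degrees; the focal length in pixels is half the picture's height over the tangent of half this angle, whatever the lens; pixels are square), "cx", "cy" (the principal point, pixels), "camera_from_world" (4x4, takes a point from world to camera coordinates). Camera axes: x right, y down, z forward; pixel columns grow to the right and rows downward; lengths in m; the calibration is good to about 2 mm. A picture is of the moment at which its call begins: read the wrist's pose just before it. get_calibration takes no time and is no camera call; for the wrist camera it gives the pose at the moment of the call.
- bot.hand_in(): hands the job in, once; it reports no verdict.
The state is a dict: "time_s": time; "joint_positions": joint angles; "qvel": joint speeds; "tau": joint torques, N m; "position": TCP position; "tcp_rot": TCP orientation; "force": force on the tool from outside, world axes, zero at the start; "moment": the same for the moment, N m; "opening": opening from 0.0 (shut) to 1.0 (fully open).
Only numpy, scipy, OpenCV 4.12 (cv2) and the standard library are available. Lean on these libraries where they do the work, as an engineer would, in place of code of your own. Each camera call takes 0.05 s, during which the arm holds its last target.

## Working session

There is one attempt and no reset: what is moved stays moved. The work goes in short steps, Python scripts to look and compute and a tool call to move; the robot and the scene stay as the last step left them, time stands still between calls to the robot, and variables do not carry over. Pictures are saved under pics/ and viewed, and the job is handed in when it is done.

Besides the shell and the picture viewer there is one more tool, called after "Call:" as name(argument=value, ...) on one line, values as JSON. play_rows: Moves the arm, as the interface text tells. Its arguments: {"type":"object","properties":{"fingers":{"type":"array"},"linear":{"type":"array"},"rot":{"type":"array"}},"required":["fingers","linear","rot"]}

```bash
ls; mkdir -p pics; python3 - <<'E'
from rig import bot,capture,get_calibration
import cv2
for n in ["scene","side","wrist"]:
    im=capture(n); cv2.imwrite(f"pics/{n}0.png",im[:,:,::-1]); c=get_calibration(n); print(n,c)
print(bot.read_state())
E
```

```text
pics
scene {'vfov': 47.49600504284108, 'cx': 276.3958267648334, 'cy': 210.5955470112411, 'camera_from_world': array([[-0.23950796,  0.97082366,  0.01171998,  0.12861189],
       [ 0.73455585,  0.18908639, -0.65167019, -0.31700318],
       [-0.63487293, -0.14747122, -0.7584119 ,  1.38644351],
       [ 0.        ,  0.        ,  0.        ,  1.        ]])}
side {'vfov': 53.29018576117683, 'cx': 273.14991697923153, 'cy': 204.25308504188231, 'camera_from_world': array([[ 0.81451338, -0.5799124 ,  0.01641813, -0.38621499],
       [-0.27773225, -0.41462157, -0.86657588,  0.20176955],
       [ 0.50934541,  0.7012778 , -0.4987752 ,  0.81939192],
       [ 0.        ,  0.        ,  0.        ,  1.        ]])}
wrist {'vfov': 58.462397548233206, 'cx': 279.2803618604476, 'cy': 210.04315989400152, 'camera_from_world': array([[ 0.41752312, -0.90866525, -0.00137731, -0.62411261],
       [-0.86491693, -0.39788493,  0.30595144, -0.03584322],
       [-0.27855546, -0.12655055, -0.95204612,  0.39125449],
       [ 0.        ,  0.        ,  0.        ,  1.        ]])}
{'time_s': 0.15, 'joint_positions': array([-7.54846506e+01,  3.02652360e+01,  8.21384065e+01,  1.84142781e-03,
        6.76902951e+01, -1.02272795e+01]), 'qvel': array([-0.02954912, -0.1339543 , -0.17932717,  0.03913703, -0.05312162,
       -0.07265906]), 'tau': array([ 8.08523291e-04, -4.40432882e+01, -1.76841152e+01,  6.32743025e-02,
        5.52071014e-02, -1.17179989e-04]), 'position': array([ 0.26148404, -0.56706389,  0.22181867]), 'tcp_rot': array([[ 9.08202205e-01,  4.18531491e-01, -3.82143987e-04],
       [ 4.18531543e-01, -9.08200861e-01,  1.59463933e-03],
       [ 3.20343280e-04, -1.60819427e-03, -9.99998656e-01]]), 'force': array([ 0.37258004, -0.29521803, -0.40093687]), 'moment': array([ 0.02743836, -0.05067465, -0.06910415]), 'opening': 1.0012856142145743}
```

View pics/scene0.png

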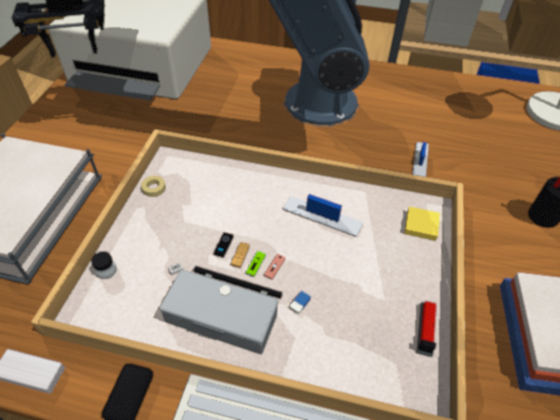

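View pics/side0.png

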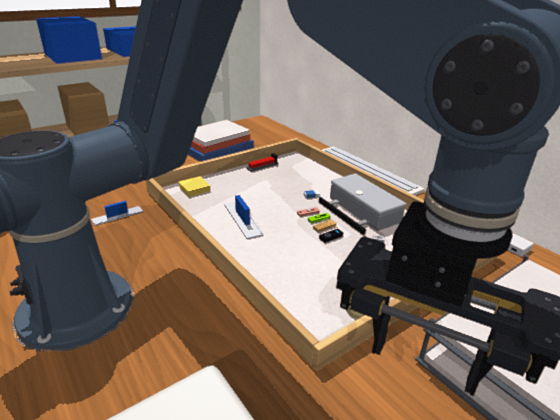

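View pics/wrist0.png

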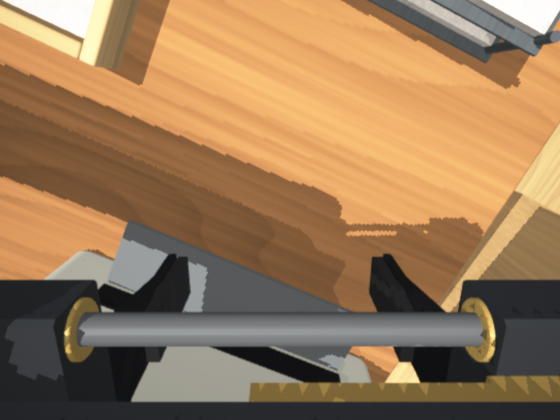

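```bash
cat > h.py <<'E'
import numpy as np,cv2
from rig import bot,capture,get_calibration
def cast(c,uv,z):
    uv=np.atleast_2d(np.array(uv,float)); f=210/np.tan(np.radians(c["vfov"]/2))
    d=np.c_[(uv[:,0]-c["cx"])/f,(uv[:,1]-c["cy"])/f,np.ones(len(uv))]
    T=c["camera_from_world"];R=T[:3,:3];o=-R.T@T[:3,3]; w=d@R
    return o+w*((z-o[2])/w[:,2])[:,None]
def proj(c,P):
    f=210/np.tan(np.radians(c["vfov"]/2));T=c["camera_from_world"]
    q=np.atleast_2d(P)@T[:3,:3].T+T[:3,3]
    return np.c_[c["cx"]+f*q[:,0]/q[:,2],c["cy"]+f*q[:,1]/q[:,2]]
E
python3 - <<'E'
from h import *
c=get_calibration("scene"); im=cv2.imread("pics/scene0.png")
for n,uv,z in [("ruler handle",(323,207),.05),("blade L",(283,205),.014),("blade R",(361,229),.014),("button",(225,290),.07),("small",(421,157),.04),
 ("black",(224,244),.02),("bamboo",(241,254),.02),("green",(256,263),.02),("rose",(275,266),.02),("corner1",(157,133),.052),("corner2",(462,185),.052),("c3",(40,325),.052),("eraser",(300,301),.02),("sharp",(175,268),.015),("mid",(300,157),.052)]:
    print(n,cast(c,uv,z).round(3))
cv2.imwrite("pics/crop1.png",cv2.resize(im[120:360,140:460],None,fx=2.5,fy=2.5,interpolation=2))
E
```

```text
ruler handle [[0.444 0.082 0.05 ]]
blade L [[ 0.429 -0.011  0.014]]
blade R [[0.455 0.173 0.014]]
button [[ 0.71  -0.057  0.07 ]]
small [[0.213 0.287 0.04 ]]
black [[ 0.574 -0.107  0.02 ]]
bamboo [[ 0.59  -0.064  0.02 ]]
green [[ 0.605 -0.027  0.02 ]]
rose [[0.602 0.013 0.02 ]]
corner1 [[ 0.305 -0.369  0.052]]
corner2 [[0.299 0.382 0.052]]
c3 [[ 0.851 -0.362  0.052]]
eraser [[0.67 0.08 0.02]]
sharp [[ 0.655 -0.187  0.015]]
mid [[0.301 0.    0.052]]
```

View pics/crop1.png

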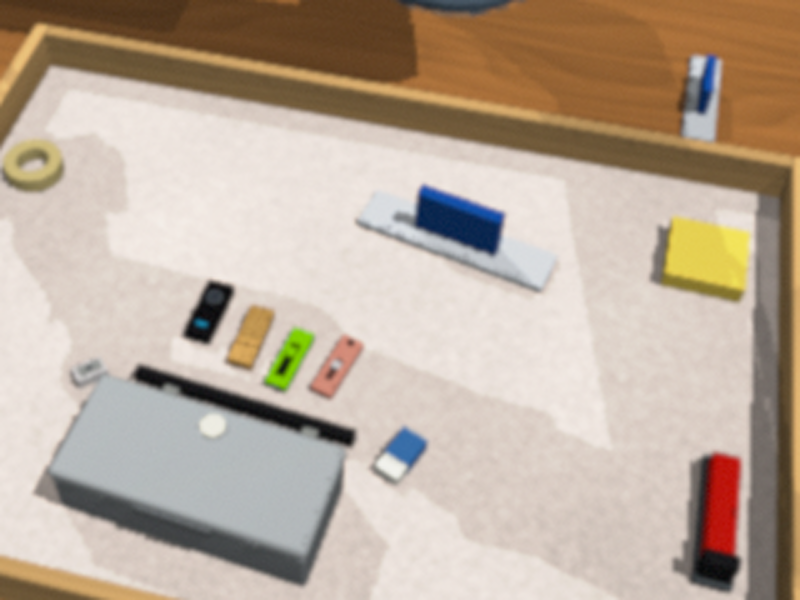

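```bash
cat >> h.py <<'E'
from scipy.spatial.transform import Rotation as Ro
def down(yaw_y):  # tool pointing down, tool y axis at heading yaw_y deg
    a=np.radians(yaw_y); y=np.array([np.cos(a),np.sin(a),0]); z=np.array([0,0,-1.]); return np.c_[np.cross(y,z),y,z]
def move(p,R,s=None):
    s=s or bot.read_state(); R0=s["tcp_rot"]
    print("lin",(R0.T@(np.array(p)-s["position"])*1e3).round(2),"rot",np.degrees(Ro.from_matrix(R0.T@R).as_rotvec()).round(2))
E
python3 - <<'E'
from h import *
s=bot.read_state();c=get_calibration("wrist");T=c["camera_from_world"]
print("cam in tool",s["tcp_rot"].T@(-T[:3,:3].T@T[:3,3]-s["position"])); print((T[:3,:3]@s["tcp_rot"]).round(3))
move([0.47,0.03,0.33],down(-8))
E
```

```text
cam in tool [ 8.47926155e-02  2.81934641e-05 -1.60753432e-01]
[[-0.001  1.    -0.   ]
 [-0.952 -0.001 -0.306]
 [-0.306 -0.     0.952]]
lin [ 439.3  -455.16 -107.31] rot [ -0.08  -0.06 -57.26]
```

```bash
python3 - <<'E'
from h import *
move([0.54,-0.02,0.38],down(-8))
E
```

```text
lin [ 481.96 -380.53 -157.42] rot [ -0.08  -0.06 -57.26]
```

Call:
play_rows(fingers=[0,0,0,0,0,0,0,0,0,0,0,0,0,0,0,0,0], linear=[[482,-380,-157],[482,-380,-157],[482,-380,-157],[482,-380,-157],[482,-380,-157],[482,-380,-157],[482,-380,-157],[482,-380,-157],[482,-380,-157],[482,-380,-157],[482,-380,-157],[482,-380,-157],[482,-380,-157],[482,-380,-157],[482,-380,-157],[482,-380,-157],[482,-380,-157]], rot=[[0,0,-57.3],[0,0,-57.3],[0,0,-57.3],[0,0,-57.3],[0,0,-57.3],[0,0,-57.3],[0,0,-57.3],[0,0,-57.3],[0,0,-57.3],[0,0,-57.3],[0,0,-57.3],[0,0,-57.3],[0,0,-57.3],[0,0,-57.3],[0,0,-57.3],[0,0,-57.3],[0,0,-57.3]])

```text
time_s: 1.85
position: [0.5396, -0.0219, 0.379]
tcp_rot: [[0.14, 0.99, -0.001], [0.99, -0.14, 0.0], [-0.0, -0.001, -1.0]]
force: [-1.0, -0.3, -0.7]
opening: 1.002
```

```bash
cat >> h.py <<'E'
import pickle
def shot(name,tag):
    c=get_calibration(name); im=capture(name)[:,:,::-1].copy(); cv2.imwrite(f"pics/{tag}.png",im); pickle.dump(c,open(f"pics/{tag}.pkl","wb")); return c,im
def load(tag): return pickle.load(open(f"pics/{tag}.pkl","rb")),cv2.imread(f"pics/{tag}.png")
E
python3 - <<'E'
from h import *
s=bot.read_state();print(s["time_s"],s["position"],s["tcp_rot"].round(4),s["force"])
c,im=shot("wrist","w1")
E
```

```text
1.85 [ 0.53959262 -0.02193774  0.37896909] [[ 1.405e-01  9.901e-01 -1.500e-03]
 [ 9.901e-01 -1.405e-01  1.000e-04]
 [-1.000e-04 -1.400e-03 -1.000e+00]] [-1.01688739 -0.32359214 -0.67545429]
```

View pics/w1.png

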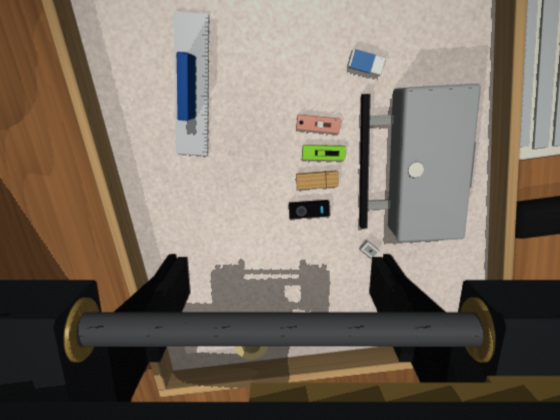

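```bash
cat > meas.py <<'E'
from h import *
import sys
def rects(c,im,spec,scale=4):
    big=cv2.resize(im,None,fx=scale,fy=scale,interpolation=cv2.INTER_CUBIC); hsv=cv2.cvtColor(big,cv2.COLOR_BGR2HSV); out={}
    for n,(lo,hi,z,box) in spec.items():
        m=cv2.inRange(hsv,lo,hi); k=np.zeros_like(m); x0,y0,x1,y1=[v*scale for v in box]; k[y0:y1,x0:x1]=255; m&=k
        m=cv2.morphologyEx(m,cv2.MORPH_OPEN,np.ones((5,5)));m=cv2.morphologyEx(m,cv2.MORPH_CLOSE,np.ones((15,15)))
        cs=cv2.findContours(m,cv2.RETR_EXTERNAL,cv2.CHAIN_APPROX_NONE)[0]
        if not cs: print(n,"none");continue
        ct=max(cs,key=cv2.contourArea)[:,0].astype(float)
        W=cast(c,(ct+0.5)/scale-0.5,z)[:,:2]*1000
        (cx,cy),(w,h),a=cv2.minAreaRect(W.astype(np.float32))
        if w<h: a+=90; w,h=h,w   # long side angle
        a=(a+90)%180-90
        print(f"{n}: centre ({cx:.1f},{cy:.1f}) size {w:.1f}x{h:.1f} long-axis {a:.2f} deg px {(ct.mean(0)/scale).round(0)}"); out[n]=(cx,cy,w,h,a,W)
    return out
E
python3 - <<'E'
from meas import *
c,im=load("w1")
hsv=cv2.cvtColor(im,cv2.COLOR_BGR2HSV)
for p in [(200,60),(200,140),(186,90),(430,120),(320,125),(306,153),(310,180),(312,210),(365,160),(330,90),(417,170),(180,60)]: print(p,hsv[p[1],p[0]])
o=rects(c,im,{"green":((35,80,80),(60,255,255),.018,(285,140,360,165)),"bamboo":((8,90,60),(25,255,255),.019,(285,168,350,193)),
"rose":((0,60,80),(12,255,255),.017,(285,110,350,138)),"rose2":((170,60,80),(180,255,255),.017,(285,110,350,138)),"black":((0,0,0),(180,255,75),.020,(280,195,340,225)),
"bumper":((0,0,0),(180,255,60),.024,(345,85,380,235)),"handle":((105,120,30),(130,255,255),.062,(165,40,205,135))})
cv2.imwrite("pics/w1c.png",cv2.resize(im[0:260,160:480],None,fx=2.5,fy=2.3,interpolation=2))
E
```

```text
(200, 60) [ 75   3 170]
(200, 140) [ 83   6 185]
(186, 90) [108 192 130]
(430, 120) [ 80   5 153]
(320, 125) [ 15  10 201]
(306, 153) [ 43 185 192]
(310, 180) [ 18 132 168]
(312, 210) [140  55  14]
(365, 160) [120  11  24]
(330, 90) [ 17  26 209]
(417, 170) [ 25  23 203]
(180, 60) [108 192 134]
green: centre (600.1,-29.5) size 60.4x21.5 long-axis -9.55 deg px [324. 153.]
bamboo: centre (586.5,-66.7) size 59.1x22.8 long-axis -3.79 deg px [317. 180.]
rose: centre (597.0,10.3) size 59.9x20.9 long-axis -13.81 deg px [318. 124.]
rose2 none
black: centre (570.0,-108.4) size 58.6x25.9 long-axis -3.77 deg px [309. 209.]
bumper: centre (653.2,-53.1) size 187.4x11.8 long-axis 84.73 deg px [364. 161.]
handle: centre (439.5,80.7) size 77.7x21.4 long-axis 77.91 deg px [186.  86.]
```

View pics/w1c.png

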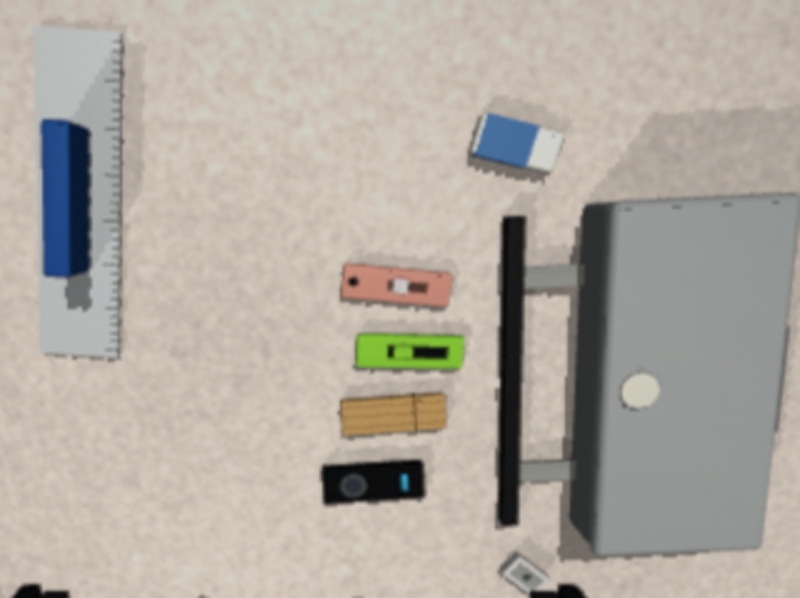

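```bash
cat >> meas.py <<'E'
def edge(c,im,rows,u0,u1,z,pol,label,ax=0):
    """per row find the column of steepest grey change of sign pol in [u0,u1]; cast to z; fit line"""
    g=cv2.GaussianBlur(cv2.cvtColor(im,cv2.COLOR_BGR2GRAY),(1,3),0).astype(float); P=[]
    for r in rows:
        row=g[r,u0:u1+1]; d=pol*np.diff(row); i=int(d.argmax())
        if d[i]<5: continue
        j=slice(max(i-1,0),i+2); w=np.clip(d[j],0,None); u=u0+0.5+(np.arange(len(d))[j]*w).sum()/w.sum(); P.append((u,r))
    P=np.array(P); W=cast(c,P,z)[:,:2]*1000
    for _ in range(3):
        vx,vy,x0,y0=cv2.fitLine(W.astype(np.float32),cv2.DIST_HUBER,0,.01,.01).ravel()
        e=(W-[x0,y0])@[vy,-vx]; k=abs(e)<max(2*np.median(abs(e)),.6); W=W[k]
    if vy<0: vx,vy=-vx,-vy
    print(f"{label}: n={len(W)} angle of line-90 {np.degrees(np.arctan2(vy,vx))-90:.2f} point ({x0:.1f},{y0:.1f}) rms {e.std():.2f}")
    return np.array([x0,y0]),np.array([vx,vy])
E
python3 - <<'E'
from meas import *
c,im=load("w1")
edge(c,im,range(100,222),350,366,.009,-1,"bumper front bottom")
edge(c,im,range(100,222),350,366,.024,-1,"bumper front at top z")
edge(c,im,[*range(125,115,-1),*range(135,195),*range(212,222)],366,376,.024,1,"bumper back")
edge(c,im,range(95,235),390,410,.068,1,"lid front")
edge(c,im,range(95,235),455,490,.068,1,"lid rear")
edge(c,im,range(18,150),203,215,.014,-1,"ruler front top")
edge(c,im,[*range(18,45),*range(125,150)],168,184,.014,1,"ruler rear")
edge(c,im,range(60,112),170,184,.062,-1,"handle rear")
# corners
k=lambda p:(p[0]/2.5+160,p[1]/2.3)
print(cast(c,[k(p) for p in [(36,28),(123,33),(118,359),(41,354)]],.014).round(4))
print("lid corners",cast(c,[k(p) for p in [(618,203),(800,195),(762,546),(596,555)]],.068).round(4))
print("button",cast(c,[k((640,391))],.068).round(4))
print("bumper ends",cast(c,[k((514,217)),(k((510,525)))],.024).round(4))
print("eraser",cast(c,[k(p) for p in [(482,112),(562,128),(549,172),(470,150)]],.02).round(4),"sharp",cast(c,[k((525,573))],.02).round(4))
E
```

```text
bumper front bottom: n=81 angle of line-90 -5.25 point (646.7,-87.9) rms 0.24
bumper front at top z: n=81 angle of line-90 -5.23 point (647.6,-44.4) rms 0.24
bumper back: n=80 angle of line-90 -5.25 point (659.3,-53.6) rms 0.10
lid front: n=115 angle of line-90 -5.08 point (691.1,-51.9) rms 0.29
lid rear: n=90 angle of line-90 -5.31 point (779.9,-72.3) rms 0.12
ruler front top: n=120 angle of line-90 -12.11 point (456.4,81.0) rms 0.22
ruler rear: n=3 angle of line-90 -21.94 point (422.5,145.6) rms 0.18
handle rear: n=52 angle of line-90 -12.26 point (429.0,85.1) rms 0.08
[[ 0.4334  0.1721  0.014 ]
 [ 0.4763  0.1635  0.014 ]
 [ 0.438  -0.0123  0.014 ]
 [ 0.3957 -0.0032  0.014 ]]
lid corners [[ 0.7026  0.0415  0.068 ]
 [ 0.7886  0.0331  0.068 ]
 [ 0.7723 -0.1621  0.068 ]
 [ 0.6833 -0.1552  0.068 ]]
button [[ 0.71   -0.0598  0.068 ]]
bumper ends [[ 0.6624  0.0396  0.024 ]
 [ 0.6466 -0.1477  0.024 ]]
eraser [[0.651  0.0975 0.02  ]
 [0.691  0.0835 0.02  ]
 [0.683  0.0612 0.02  ]
 [0.6433 0.0787 0.02  ]] sharp [[ 0.6538 -0.1841  0.02  ]]
```

```bash
python3 - <<'E'
from h import *
move([0.436,0.080,0.10],down(-12.1))
move([0.436,0.080,0.027],down(-12.1))
E
```

```text
lin [  86.4  -116.68  279.23] rot [-0.06  0.01  4.02]
lin [  86.41 -116.6   352.23] rot [-0.06  0.01  4.02]
```

Call:
play_rows(fingers=[0,0,0,0,0,0,0,0,0,0], linear=[[86,-117,279],[86,-117,279],[86,-117,279],[86,-117,279],[86,-117,279],[86,-117,279],[86,-117,279],[86,-117,279],[86,-117,279],[86,-117,279]], rot=[[0,0,4],[0,0,4],[0,0,4],[0,0,4],[0,0,4],[0,0,4],[0,0,4],[0,0,4],[0,0,4],[0,0,4]])

```text
time_s: 2.9
position: [0.4385, 0.0798, 0.1017]
tcp_rot: [[0.208, 0.978, 0.004], [0.978, -0.208, -0.0], [0.001, 0.004, -1.0]]
force: [0.1, 0.1, -0.8]
opening: 0.996
```

```bash
python3 - <<'E'
from h import *
c,im=shot("wrist","w2")
move([0.436,0.080,0.027],down(-12.1))
E
```

```text
lin [-0.42 -2.7  74.81] rot [ 0.24 -0.03  0.07]
```

View pics/w2.png

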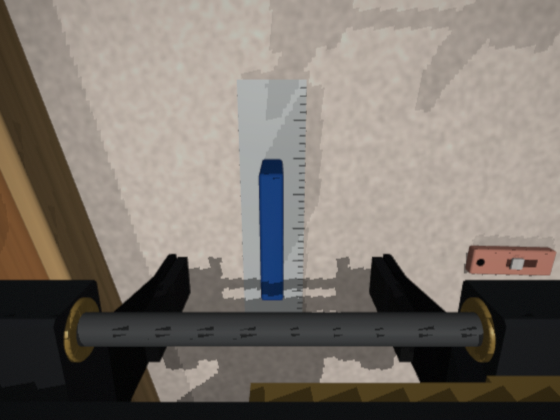

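Call:
play_rows(fingers=[0,0,0,0,0,255,255,255,255,255,255,255], linear=[[0,-2,40],[0,-2,70],[0,-2,74],[0,-2,74],[0,-2,74],[0,-2,74],[0,-2,74],[0,-2,74],[0,-2,74],[0,-2,74],[0,-2,74],[0,-2,74]], rot=[[0,0,0],[0,0,0],[0,0,0],[0,0,0],[0,0,0],[0,0,0],[0,0,0],[0,0,0],[0,0,0],[0,0,0],[0,0,0],[0,0,0]])

```text
time_s: 4.15
position: [0.4344, 0.081, 0.0265]
tcp_rot: [[0.207, 0.978, -0.0], [0.978, -0.207, 0.0], [-0.0, -0.0, -1.0]]
force: [-0.8, 0.4, -1.0]
opening: 0.448
```

```bash
python3 - <<'E'
from h import *
c,im=shot("wrist","w3");s=bot.read_state();print({k:np.round(s[k],3) for k in ("time_s","position","tcp_rot","force","moment","opening")})
E
```

```text
{'time_s': np.float64(4.2), 'position': array([0.434, 0.081, 0.026]), 'tcp_rot': array([[ 0.207,  0.978, -0.   ],
       [ 0.978, -0.207,  0.   ],
       [-0.   , -0.   , -1.   ]]), 'force': array([ 1.366, -0.807,  0.75 ]), 'moment': array([-0.02 , -0.075,  0.003]), 'opening': np.float64(0.4)}
```

View pics/w3.png

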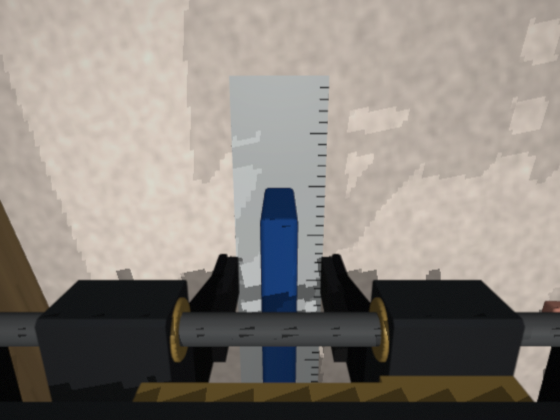

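Call:
play_rows(fingers=[255,255,255,255,255,255,255,255,255,255,255,255], linear=[[0,0,0],[0,0,0],[0,0,0],[0,0,0],[0,0,0],[0,0,0],[0,0,0],[0,0,0],[0,0,-10],[0,0,-20],[0,0,-20],[0,0,-20]], rot=[[0,0,0],[0,0,0],[0,0,0],[0,0,0],[0,0,0],[0,0,0],[0,0,0],[0,0,0],[0,0,0],[0,0,0],[0,0,0],[0,0,0]])

```text
time_s: 5.4
position: [0.4348, 0.081, 0.0472]
tcp_rot: [[0.207, 0.978, 0.002], [0.978, -0.207, -0.0], [0.0, 0.002, -1.0]]
force: [-1.4, 0.8, -1.6]
opening: 0.157
```

```bash
python3 - <<'E'
from meas import *
s=bot.read_state();print({k:np.round(s[k],4) for k in ("time_s","position","tcp_rot","force","moment","opening")})
c,im=shot("wrist","w4")
E
```

```text
{'time_s': np.float64(5.4), 'position': array([0.4348, 0.081 , 0.0472]), 'tcp_rot': array([[ 2.072e-01,  9.783e-01,  1.700e-03],
       [ 9.783e-01, -2.072e-01, -1.000e-04],
       [ 2.000e-04,  1.600e-03, -1.000e+00]]), 'force': array([-1.4025,  0.7982, -1.5748]), 'moment': array([-0.0541, -0.0574, -0.009 ]), 'opening': np.float64(0.1568)}
```

View pics/w4.png

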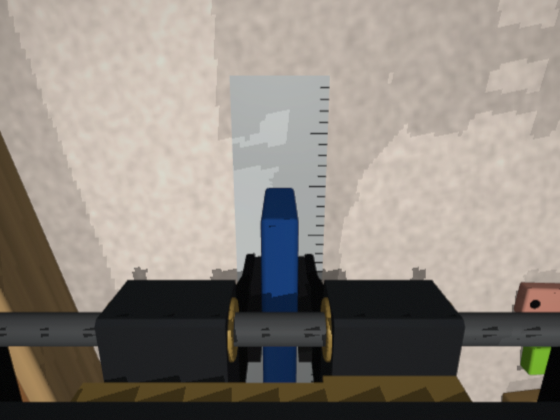

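```bash
python3 - <<'E'
from meas import *
c,im=load("w4")
s=bot.read_state()
zt=.014+.0207
for z in (zt,):
    p,v=edge(c,im,range(80,225),318,336,z,1,"front edge"); print("vs tool heading",np.degrees(np.arctan2(v[1],v[0]))-90-np.degrees(np.arctan2(s["tcp_rot"][1,1],s["tcp_rot"][0,1])))
    print("edge dist from TCP",(p/1e3-s["position"][:2])@s["tcp_rot"][:2,1])
    q=cast(c,[(230,76),(329,76)],zt); print("end along tool x",(q-s["position"])@s["tcp_rot"])
O=np.array([736.5,-61]);a=np.radians(-5.2);ex=np.array([np.cos(a),np.sin(a)]);ey=np.array([-ex[1],ex[0]])
t=(O-240*ex-3*ey)/1e3; print(t); move([*t,.047],down(-5.2)); move([*t,.0285],down(-5.2))
E
```

```text
front edge: n=101 angle of line-90 -12.04 point (468.4,133.4) rms 0.06
vs tool heading -0.08249245141394468
edge dist from TCP 0.02216708644814177
end along tool x [[ 0.09029809 -0.02105974  0.01223068]
 [ 0.09025503  0.02202769  0.01227011]]
[ 0.49721585 -0.04223583]
lin [-107.62   86.79    0.  ] rot [ 0.05 -0.   -6.76]
lin [-107.63   86.77   18.5 ] rot [ 0.05 -0.   -6.76]
```

Call:
play_rows(fingers=[255,255,255,255,255,255,255,255,255,255,255], linear=[[-30,24,0],[-70,56,0],[-107,87,0],[-107,87,0],[-107,87,0],[-107,87,10],[-107,87,16],[-107,87,18],[-107,87,18],[-107,87,18],[-107,87,18]], rot=[[0,0,-2],[0,0,-4],[0,0,-6.8],[0,0,-6.8],[0,0,-6.8],[0,0,-6.8],[0,0,-6.8],[0,0,-6.8],[0,0,-6.8],[0,0,-6.8],[0,0,-6.8]])

```text
time_s: 6.55
position: [0.4974, -0.0414, 0.0287]
tcp_rot: [[0.09, 0.996, 0.0], [0.996, -0.09, -0.0], [-0.0, 0.0, -1.0]]
force: [1.2, 0.4, -0.5]
opening: 0.159
```

```bash
cat > st.py <<'E'
from meas import *
O=np.array([736.5,-61]);a=np.radians(-5.2);ex=np.array([np.cos(a),np.sin(a)]);ey=np.array([-ex[1],ex[0]])
def st():
    s=bot.read_state();R=s["tcp_rot"];p=s["position"]*1e3-[*O,0]
    print("t",round(s["time_s"],2),"org x,y",(p[:2]@ex).round(2),(p[:2]@ey).round(2),"z",p[2].round(2),"yaw",np.degrees(np.arctan2(R[1,1],R[0,1])).round(2),"tilt",np.degrees(R[2,:2]).round(2),
     "F org",(s["force"][:2]@ex).round(2),(s["force"][:2]@ey).round(2),s["force"][2].round(2),"M",s["moment"].round(3),"op",s["opening"].round(3))
    return s
if __name__=="__main__": st()
E
python3 st.py; python3 -c "
from meas import *
shot('wrist','w5')"
```

```text
Traceback (most recent call last):
  File "st.py", line 8, in <module>
    if __name__=="__main__": st()
                             ~~^^
  File "st.py", line 6, in st
    "F org",(s["force"][:2]@ex).round(2),(s["force"][:2]@ey).round(2),s["force"][2].round(2),"M",s["moment"].round(3),"op",s["opening"].round(3))
                                                                                                                           ^^^^^^^^^^^^^^^^^^
AttributeError: 'float' object has no attribute 'round'
```

View pics/w5.png

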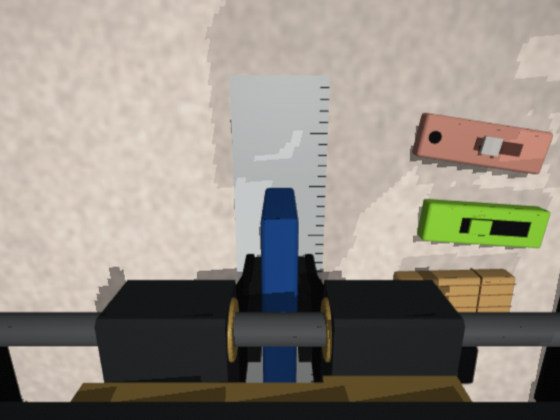

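Call:
play_rows(fingers=[255,255,255,255,255,255,255,255,255,255,255,255,255,255,255,255,255,255,255,255], linear=[[0,5,0.3],[0,12,0.5],[0,18,0.5],[0,21,0.5],[0,24,0.5],[0,27,0.5],[0,30,0.5],[0,33,0.5],[0,36,0.5],[0,39,0.5],[0,42,0.5],[0,45,0.5],[0,48,0.5],[0,51,0.5],[0,53,0.5],[0,55,0.5],[0,56,0.5],[0,57,0.5],[0,57.5,0.5],[0,58,0.5]], rot=[[0,0,0],[0,0,0],[0,0,0],[0,0,0],[0,0,0],[0,0,0],[0,0,0],[0,0,0],[0,0,0],[0,0,0],[0,0,0],[0,0,0],[0,0,0],[0,0,0],[0,0,0],[0,0,0],[0,0,0],[0,0,0],[0,0,0],[0,0,0]])

```text
time_s: 8.6
position: [0.555, -0.0469, 0.028]
tcp_rot: [[0.09, 0.996, -0.0], [0.996, -0.09, 0.0], [0.0, -0.0, -1.0]]
force: [-0.3, 1.2, -1.7]
opening: 0.161
```

```bash
sed -i 's/s\["opening"\].round(3)/round(float(s["opening"]),3)/' st.py; python3 st.py; python3 -c "
from meas import *
shot('wrist','w6');shot('scene','s6')
c,im=load('s6');cv2.imwrite('pics/s6c.png',cv2.resize(im[180:360,140:340],None,fx=3.3,fy=3.3,interpolation=2))"
```

```text
t 8.6 org x,y -182.01 -2.37 z 28.05 yaw -5.16 tilt [ 0.   -0.01] F org -0.43 1.14 -1.73 M [-0.007 -0.016  0.02 ] op 0.161
```

View pics/w6.png

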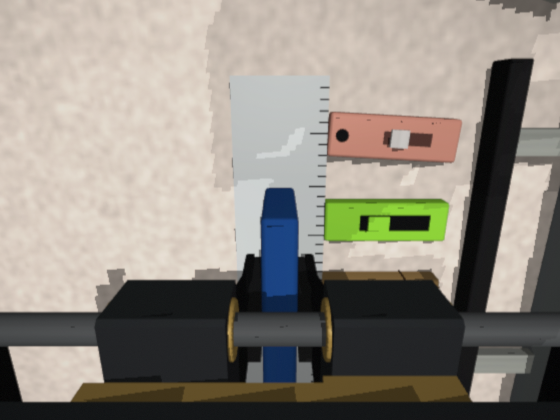

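View pics/s6c.png

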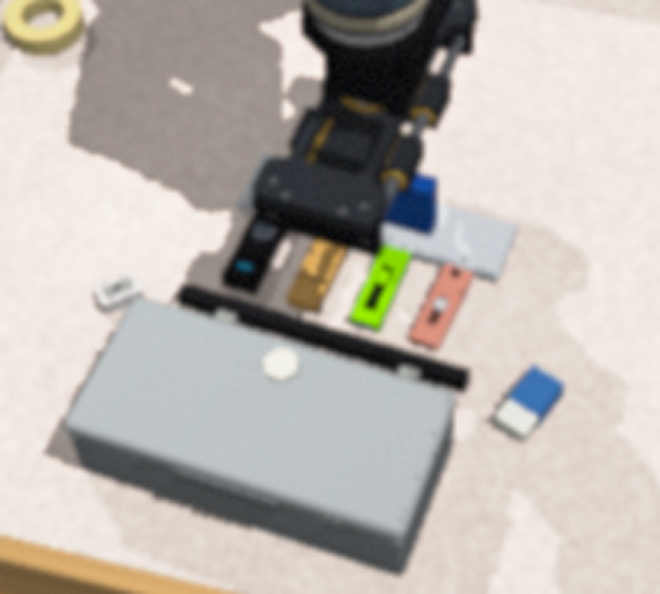

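```bash
python3 - <<'E'
from st import *
c,im=load("w6")
def toorg(p): return ((p-O)@ex).round(2),((p-O)@ey).round(2)
for r in (range(70,180),range(180,270)):
  for z in (.009,.024):
    p,v=edge(c,im,r,450,505,z,-1,f"bumper {z}"); print(toorg(p))
p,v=edge(c,im,range(80,112),320,336,.0158,1,"ruler"); print(toorg(p))
o=rects(c,im,{"green":((35,80,80),(60,255,255),.018,(322,190,460,250)),"rose":((0,60,80),(12,255,255),.017,(322,100,470,170))})
for k in o: print(k,toorg(np.array(o[k][:2])))
E
```

```text
bumper 0.009: n=65 angle of line-90 -5.34 point (654.2,13.4) rms 0.32
(np.float64(-88.75), np.float64(66.67))
bumper 0.024: n=67 angle of line-90 -5.34 point (646.5,15.4) rms 0.29
(np.float64(-96.52), np.float64(67.98))
bumper 0.009: n=55 angle of line-90 -5.17 point (651.3,-40.1) rms 0.05
(np.float64(-86.76), np.float64(13.1))
bumper 0.024: n=55 angle of line-90 -5.17 point (643.9,-33.6) rms 0.05
(np.float64(-94.69), np.float64(18.87))
ruler: n=12 angle of line-90 -5.55 point (584.1,31.6) rms 0.04
(np.float64(-160.12), np.float64(78.4))
green: centre (608.2,-27.0) size 59.3x21.6 long-axis -5.22 deg px [385. 220.]
rose: centre (612.1,12.1) size 59.7x20.0 long-axis -8.41 deg px [393. 137.]
green (np.float64(-130.83), np.float64(22.25))
rose (np.float64(-130.56), np.float64(61.57))
```

Call:
play_rows(fingers=[255,255,255,255,255,255,255,255,255], linear=[[0,1,0],[0,3,0],[0,5,0],[0,7,0],[0,8,0],[0,9,0],[0,9.5,0],[0,10,0],[0,10,0]], rot=[[0,0,0],[0,0,0],[0,0,0],[0,0,0],[0,0,0],[0,0,0],[0,0,0],[0,0,0],[0,0,0]])

```text
time_s: 9.6
position: [0.5651, -0.0478, 0.028]
tcp_rot: [[0.09, 0.996, 0.0], [0.996, -0.09, 0.0], [0.0, 0.0, -1.0]]
force: [0.1, -0.2, -1.7]
opening: 0.155
```

```bash
for i in 1; do python3 st.py; done; python3 -c "
from st import *
for i in range(4): bot.read_state()
shot('wrist','w7');st();shot('scene','s7');st()"
```

```text
t 9.6 org x,y -171.87 -2.36 z 28.04 yaw -5.16 tilt [0.   0.01] F org 0.09 -0.16 -1.66 M [ 0.014 -0.09   0.026] op 0.155
t 9.65 org x,y -171.87 -2.38 z 28.04 yaw -5.16 tilt [-0.    0.01] F org -0.09 -0.09 0.11 M [-0.015 -0.067 -0.04 ] op 0.161
t 9.7 org x,y -171.86 -2.39 z 28.06 yaw -5.16 tilt [-0.    0.01] F org -0.55 0.19 0.43 M [ 0.032 -0.076 -0.003] op 0.159
```

View pics/w7.png

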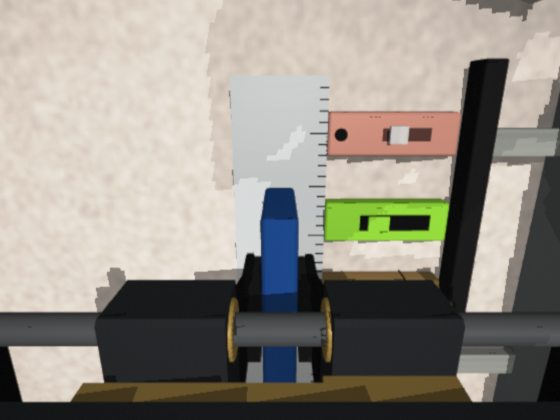

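Rose and green far ends (459,135) and (448,220) are almost at the bumper. I continue in half-millimetre steps.

Call:
play_rows(fingers=[255,255,255,255], linear=[[0,0.5,0],[0,1,0],[0,1.5,0],[0,1.5,0]], rot=[[0,0,0],[0,0,0],[0,0,0],[0,0,0]])

```text
time_s: 10.1
position: [0.5667, -0.0479, 0.0281]
tcp_rot: [[0.09, 0.996, 0.0], [0.996, -0.09, -0.0], [-0.0, 0.0, -1.0]]
force: [0.3, -0.6, -1.4]
opening: 0.162
```

```bash
python3 st.py
```

```text
t 10.1 org x,y -170.3 -2.39 z 28.06 yaw -5.16 tilt [-0.    0.01] F org 0.39 -0.58 -1.43 M [ 0.004 -0.09   0.029] op 0.162
```

Call:
play_rows(fingers=[255,255,255], linear=[[0,0.5,0],[0,1,0],[0,1,0]], rot=[[0,0,0],[0,0,0],[0,0,0]])

```text
time_s: 10.4
position: [0.5677, -0.0481, 0.0281]
tcp_rot: [[0.09, 0.996, 0.0], [0.996, -0.09, -0.0], [-0.0, 0.0, -1.0]]
force: [-0.0, 0.5, -1.3]
opening: 0.158
```

```bash
python3 -c "
from st import *
st();shot('wrist','w8');st()"
```

```text
t 10.4 org x,y -169.29 -2.41 z 28.07 yaw -5.16 tilt [-0.    0.01] F org -0.09 0.54 -1.35 M [-0.028 -0.127  0.035] op 0.158
t 10.45 org x,y -169.28 -2.4 z 28.06 yaw -5.16 tilt [-0.    0.02] F org 0.25 -0.28 -0.68 M [-0.016 -0.123  0.004] op 0.154
```

View pics/w8.png

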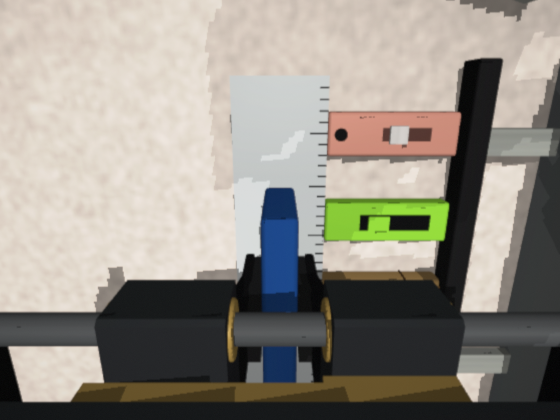

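Call:
play_rows(fingers=[255,255,255,255], linear=[[0,0.5,0],[0,1,0],[0,1,0],[0,1,0]], rot=[[0,0,0],[0,0,0],[0,0,0],[0,0,0]])

```text
time_s: 10.85
position: [0.5685, -0.0481, 0.0281]
tcp_rot: [[0.09, 0.996, -0.0], [0.996, -0.09, 0.0], [0.0, -0.0, -1.0]]
force: [0.1, 0.6, -0.8]
opening: 0.16
```

```bash
python3 st.py
```

```text
t 10.85 org x,y -168.49 -2.36 z 28.05 yaw -5.16 tilt [ 0.   -0.01] F org 0.07 0.59 -0.77 M [-0.012  0.007 -0.006] op 0.16
```

Call:
play_rows(fingers=[255,255,255,255], linear=[[0,0.5,0],[0,0.5,0],[0,0.5,0],[0,0.5,0]], rot=[[0,0,0],[0,0,0],[0,0,0],[0,0,0]])

```text
time_s: 11.25
position: [0.5686, -0.0481, 0.028]
tcp_rot: [[0.09, 0.996, -0.001], [0.996, -0.09, 0.0], [0.0, -0.001, -1.0]]
force: [-1.3, -0.2, -0.8]
opening: 0.159
```

```bash
python3 st.py
```

```text
t 11.25 org x,y -168.36 -2.32 z 27.98 yaw -5.16 tilt [ 0.01 -0.05] F org -1.24 -0.29 -0.78 M [-0.032  0.257  0.007] op 0.159
```

Call:
play_rows(fingers=[255,255,255,255], linear=[[0,0.5,0],[0,0.5,0],[0,0.5,0],[0,0.5,0]], rot=[[0,0,0],[0,0,0],[0,0,0],[0,0,0]])

```text
time_s: 11.65
position: [0.5689, -0.048, 0.0279]
tcp_rot: [[0.09, 0.996, -0.001], [0.996, -0.09, 0.0], [0.0, -0.001, -1.0]]
force: [-4.1, -0.8, -0.1]
opening: 0.157
```

```bash
python3 -c "
from st import *
st();shot('wrist','w9');st();shot('side','d9');st()"
```

```text
t 11.65 org x,y -168.12 -2.28 z 27.92 yaw -5.15 tilt [ 0.01 -0.08] F org -3.99 -1.12 -0.06 M [-0.02  0.53  0.03] op 0.157
t 11.7 org x,y -168.08 -2.31 z 27.91 yaw -5.16 tilt [ 0.01 -0.08] F org -3.88 -0.12 0.06 M [-0.043  0.595  0.009] op 0.157
t 11.75 org x,y -168.07 -2.3 z 27.92 yaw -5.16 tilt [ 0.01 -0.08] F org -3.12 0.09 0.77 M [0.012 0.618 0.024] op 0.161
```

View pics/w9.png

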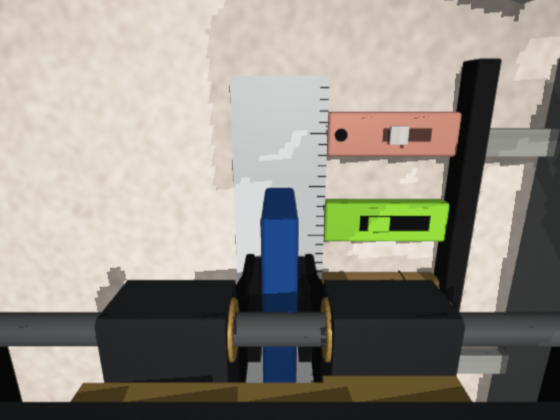

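View pics/d9.png

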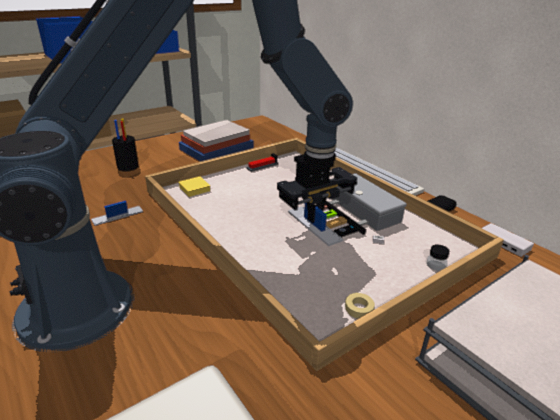

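Call:
play_rows(fingers=[255,255,255,255,255], linear=[[0,0.5,0],[0,1,0],[0,1,0],[0,1,0],[0,1,0]], rot=[[0,0,0],[0,0,0],[0,0,0],[0,0,0],[0,0,0]])

```text
time_s: 12.25
position: [0.5693, -0.048, 0.0278]
tcp_rot: [[0.09, 0.996, -0.003], [0.996, -0.09, 0.001], [0.0, -0.003, -1.0]]
force: [-6.0, -0.4, 0.6]
opening: 0.159
```

```bash
python3 -c "
from st import *
st();shot('wrist','w10');st();shot('scene','s10');st();shot('wrist','w11');st()
c,im=load('s10');cv2.imwrite('pics/s10c.png',cv2.resize(im[180:360,140:340],None,fx=3.3,fy=3.3,interpolation=2))"
```

```text
t 12.25 org x,y -167.72 -2.21 z 27.84 yaw -5.15 tilt [ 0.02 -0.16] F org -5.91 -0.94 0.62 M [ 0.026  0.866 -0.048] op 0.159
t 12.3 org x,y -167.69 -2.21 z 27.84 yaw -5.15 tilt [ 0.02 -0.16] F org -5.35 -1.05 1.43 M [-0.038  0.902 -0.023] op 0.157
t 12.35 org x,y -167.72 -2.2 z 27.82 yaw -5.15 tilt [ 0.02 -0.16] F org -5.4 -0.35 0.51 M [-0.051  0.935  0.002] op 0.16
t 12.4 org x,y -167.73 -2.21 z 27.82 yaw -5.15 tilt [ 0.02 -0.16] F org -4.94 -0.78 0.88 M [-0.078  0.882 -0.   ] op 0.163
```

View pics/s10c.png

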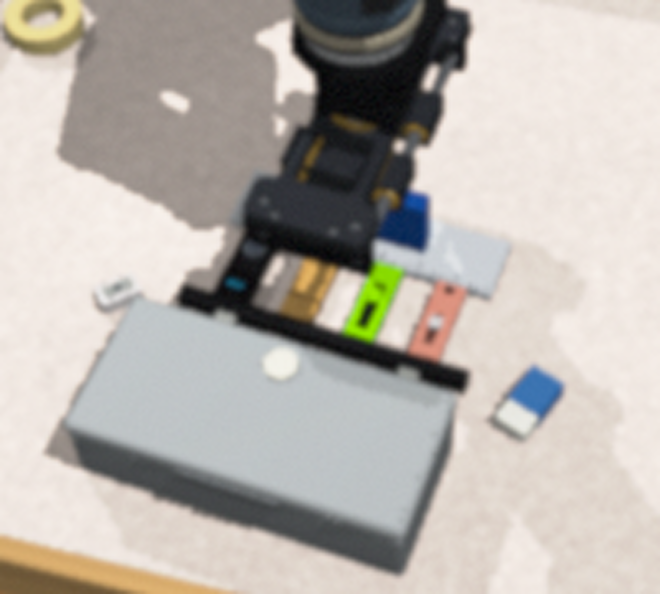

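Call:
play_rows(fingers=[255,255,255,255,255,255,255,255], linear=[[0,0.5,0],[0,1,0],[0,1.5,0],[0,1.8,0],[0,1.8,0],[0,1.8,0],[0,1.8,0],[0,1.8,0]], rot=[[0,0,0],[0,0,0],[0,0,0],[0,0,0],[0,0,0],[0,0,0],[0,0,0],[0,0,0]])

```text
time_s: 13.2
position: [0.5696, -0.0479, 0.0275]
tcp_rot: [[0.09, 0.996, -0.006], [0.996, -0.09, 0.001], [0.001, -0.006, -1.0]]
force: [-6.8, -1.1, 1.9]
opening: 0.157
```

```bash
python3 -c "
from st import *
st();shot('wrist','w12');st();shot('scene','s12');st();shot('wrist','w13');st()"
```

```text
t 13.2 org x,y -167.42 -2.07 z 27.55 yaw -5.14 tilt [ 0.04 -0.34] F org -6.68 -1.73 1.93 M [-0.112  1.186  0.007] op 0.157
t 13.25 org x,y -167.41 -2.07 z 27.55 yaw -5.14 tilt [ 0.04 -0.35] F org -7.02 0.6 1.66 M [-0.051  1.21   0.015] op 0.156
t 13.3 org x,y -167.43 -2.04 z 27.53 yaw -5.14 tilt [ 0.04 -0.35] F org -6.9 -0.86 1.17 M [-0.043  1.232 -0.013] op 0.161
t 13.35 org x,y -167.43 -2.07 z 27.54 yaw -5.14 tilt [ 0.04 -0.35] F org -6.53 0.28 0.96 M [-0.02   1.227 -0.046] op 0.159
```

View pics/w13.png

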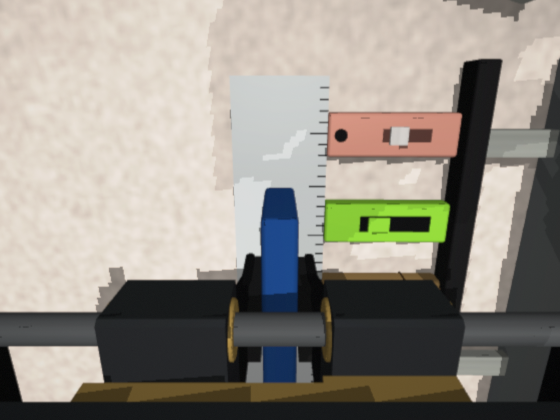

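Call:
play_rows(fingers=[255,255,255,255,255,255,255,255], linear=[[0,0.5,0],[0,1,0],[0,1.5,0],[0,2,0],[0,2,0],[0,2,0],[0,2,0],[0,2,0]], rot=[[0,0,0],[0,0,0],[0,0,0],[0,0,0],[0,0,0],[0,0,0],[0,0,0],[0,0,0]])

```text
time_s: 14.15
position: [0.57, -0.0478, 0.0272]
tcp_rot: [[0.089, 0.996, -0.009], [0.996, -0.089, 0.002], [0.001, -0.009, -1.0]]
force: [-8.3, -0.7, 2.2]
opening: 0.159
```

```bash
python3 -c "
from st import *
st();shot('wrist','w14');st();shot('scene','s14');st();shot('wrist','w15');s=st();print(s['joint_positions'].round(2),s['tau'].round(2))"
```

```text
t 14.15 org x,y -167.02 -1.9 z 27.23 yaw -5.13 tilt [ 0.06 -0.54] F org -8.25 -1.46 2.19 M [-0.088  1.569 -0.062] op 0.159
t 14.2 org x,y -167.04 -1.88 z 27.25 yaw -5.13 tilt [ 0.06 -0.55] F org -8.02 -0.93 1.16 M [-0.071  1.621 -0.045] op 0.157
t 14.25 org x,y -167.0 -1.9 z 27.26 yaw -5.13 tilt [ 0.06 -0.54] F org -9.58 -0.78 1.73 M [-0.079  1.621 -0.014] op 0.155
t 14.3 org x,y -167.03 -1.89 z 27.24 yaw -5.13 tilt [ 0.06 -0.55] F org -9.62 -2.6 1.73 M [-0.097  1.542 -0.049] op 0.155
[-1.596e+01  4.276e+01  9.717e+01 -6.000e-02  4.062e+01 -1.078e+01] [ 6.100e-01 -4.571e+01 -1.454e+01  5.800e-01 -2.540e+00 -2.000e-02]
```

```bash
python3 - <<'E'
from st import *
c,im=load("w15")
p,v=edge(c,im,range(80,112),320,336,.0155,1,"ruler")
o=rects(c,im,{"green":((35,80,80),(60,255,255),.018,(322,190,460,250)),"rose":((0,60,80),(12,255,255),.017,(322,100,470,170))})
for k in o: q=np.array(o[k][:2])-O;print(k,q@ex,q@ey)
c,im=load("s14")
o=rects(c,im,{"green":((35,80,80),(60,255,255),.018,(230,245,280,290)),"bamboo":((8,120,60),(25,255,255),.019,(220,235,245,285)),"rose":((0,60,80),(12,255,255),.017,(255,255,290,295))})
for k in o: q=np.array(o[k][:2])-O;print(k,q@ex,q@ey)
cv2.imwrite('pics/s14c.png',cv2.resize(im[225:305,180:300],None,fx=6.5,fy=6.5,interpolation=2))
E
```

```text
ruler: n=12 angle of line-90 -5.38 point (598.8,31.2) rms 0.10
green: centre (623.0,-28.1) size 59.7x21.9 long-axis -5.22 deg px [386. 221.]
rose: centre (626.8,12.5) size 59.3x20.0 long-axis -5.16 deg px [394. 135.]
green -116.04711541481055 22.452244082231356
rose -115.90985674730686 63.259990088273476
green: centre (624.2,-29.0) size 59.2x22.6 long-axis -5.34 deg px [253. 272.]
bamboo: centre (627.0,-70.8) size 45.6x21.8 long-axis -6.63 deg px [233. 268.]
rose: centre (627.8,13.0) size 57.7x21.6 long-axis -5.40 deg px [272. 278.]
green -114.71777666505277 21.66281068790656
bamboo -108.16606792328997 -19.68166633564633
rose -114.9805678372124 63.88102681467486
```

View pics/s14c.png

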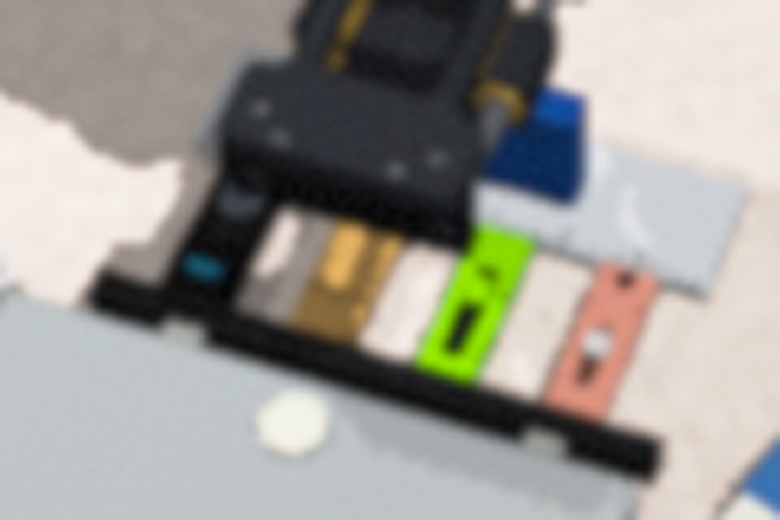

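Call:
play_rows(fingers=[255,255,255,255,255,255,255,255,255,255,255,255,255,255,255], linear=[[0,0,0],[0,0,0],[0,0,0],[0,0,0],[0,0,0],[0,0,0],[0,0,0],[0,0,0],[0,0,0],[0,0,0],[0,0,0],[0,0,0],[0,0,0],[0,0,0],[0,0,0]], rot=[[0,0,0],[0,0,0],[0,0,0],[0,0,0],[0,0,0],[0,0,0],[0,0,0],[0,0,0],[0,0,0],[0,0,0],[0,0,0],[0,0,0],[0,0,0],[0,0,0],[0,0,0]])

```text
time_s: 15.8
position: [0.57, -0.0477, 0.0273]
tcp_rot: [[0.089, 0.996, -0.009], [0.996, -0.089, 0.002], [0.001, -0.009, -1.0]]
force: [-7.9, 0.6, 1.2]
opening: 0.156
```

```bash
python3 -c "
from st import *
st();shot('wrist','w16');st();shot('scene','s16');st();shot('wrist','w17');s=st()"
```

```text
t 15.8 org x,y -167.03 -1.89 z 27.25 yaw -5.13 tilt [ 0.06 -0.54] F org -7.94 -0.11 1.17 M [-0.029  1.576  0.035] op 0.156
t 15.85 org x,y -167.05 -1.9 z 27.24 yaw -5.13 tilt [ 0.06 -0.55] F org -9.16 -0.89 1.89 M [-0.064  1.529 -0.002] op 0.159
t 15.9 org x,y -167.01 -1.89 z 27.25 yaw -5.13 tilt [ 0.06 -0.54] F org -8.64 -0.63 2.05 M [-0.026  1.496 -0.113] op 0.161
t 15.95 org x,y -167.05 -1.88 z 27.24 yaw -5.13 tilt [ 0.06 -0.55] F org -8.9 -1.08 1.46 M [-0.074  1.546 -0.032] op 0.158
```

Call:
play_rows(fingers=[255,255,255,255,255,255,255,255,255,255,255,255,255,255,255,255,255,255,255,255], linear=[[0,-0.5,0],[0,-1,0],[0,-1.5,0],[0,-2,0],[0,-2.5,0],[0,-3,0],[0,-3.5,0],[0,-4,0],[0,-4.5,0],[0,-5,0],[0,-5.5,0],[0,-6,0],[0,-7,0],[0,-9,0],[0,-14,0],[0,-22,0],[0,-32,0],[0,-44,0],[0,-55,0],[0,-60,0]], rot=[[0,0,0],[0,0,0],[0,0,0],[0,0,0],[0,0,0],[0,0,0],[0,0,0],[0,0,0],[0,0,0],[0,0,0],[0,0,0],[0,0,0],[0,0,0],[0,0,0],[0,0,0],[0,0,0],[0,0,0],[0,0,0],[0,0,0],[0,0,0]])

```text
time_s: 17.95
position: [0.5127, -0.0428, 0.0281]
tcp_rot: [[0.09, 0.996, -0.002], [0.996, -0.09, 0.001], [0.0, -0.002, -1.0]]
force: [0.6, 0.4, -1.4]
opening: 0.158
```

```bash
python3 -c "
from st import *
st();shot('wrist','w18');st();shot('scene','s18');st()
c,im=load('s18');cv2.imwrite('pics/s18c.png',cv2.resize(im[190:350,150:330],None,fx=4,fy=3.7,interpolation=2))"
```

```text
t 17.95 org x,y -224.56 -2.21 z 28.07 yaw -5.17 tilt [ 0.02 -0.1 ] F org 0.58 0.43 -1.37 M [-0.021 -0.089 -0.002] op 0.158
t 18.0 org x,y -224.94 -2.17 z 28.05 yaw -5.16 tilt [ 0.03 -0.14] F org -1.1 0.39 -1.2 M [-0.008 -0.007  0.015] op 0.159
t 18.05 org x,y -223.72 -2.34 z 28.1 yaw -5.17 tilt [ 0.01 -0.05] F org -0.22 -0.16 -1.15 M [-0.002 -0.113 -0.035] op 0.16
```

View pics/w18.png

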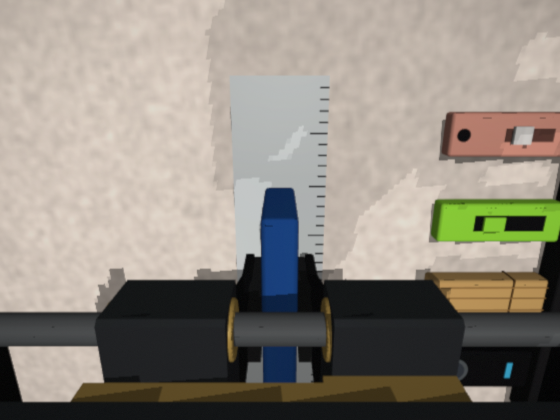

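View pics/s18c.png

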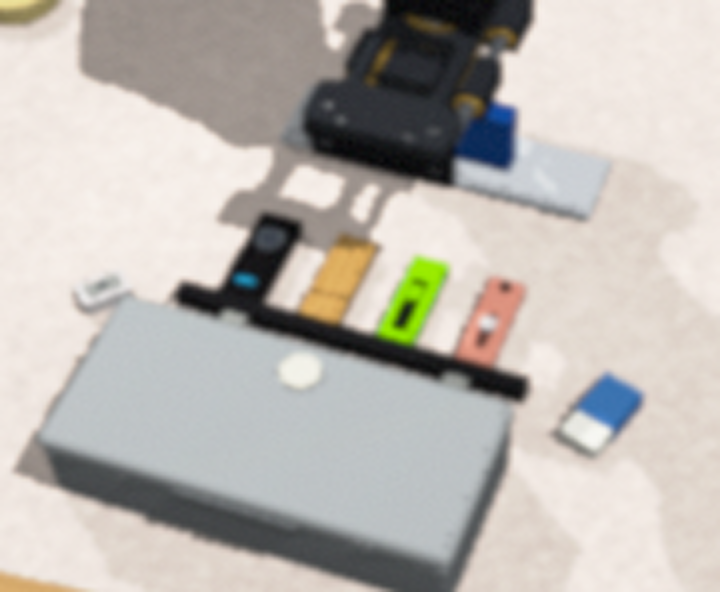

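Call:
play_rows(fingers=[255,255,255,255,255,120,120,120,120,120,120,120,120,120], linear=[[0,0,0],[0,0,0.8],[0,0,1.6],[0,0,1.6],[0,0,1.6],[0,0,1.6],[0,0,1.6],[0,0,1.6],[0,0,1.6],[0,0,1.6],[0,0,1.6],[0,0,1.6],[0,0,1.6],[0,0,1.6]], rot=[[0,0,0],[0,0,0],[0,0,0],[0,0,0],[0,0,0],[0,0,0],[0,0,0],[0,0,0],[0,0,0],[0,0,0],[0,0,0],[0,0,0],[0,0,0],[0,0,0]])

```text
time_s: 19.45
position: [0.5146, -0.0433, 0.0265]
tcp_rot: [[0.09, 0.996, 0.0], [0.996, -0.09, -0.0], [-0.0, 0.0, -1.0]]
force: [0.6, 0.6, 0.3]
opening: 0.527
```

```bash
python3 st.py;python3 -c "
from st import *
shot('wrist','w19')"
```

```text
t 19.45 org x,y -222.62 -2.44 z 26.46 yaw -5.16 tilt [-0.  0.] F org 0.53 0.66 0.3 M [-0.006 -0.047 -0.015] op 0.527
```

View pics/w19.png

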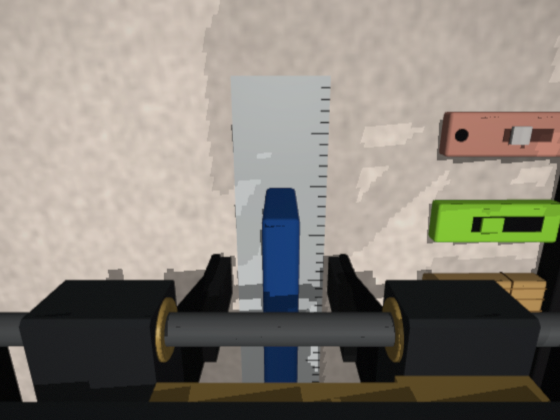

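Released: the handle (281,250) stands free midway between the fingers. Now I go straight up and look from above.

Call:
play_rows(fingers=[120,120,120,120,120,120,120,120,120,120,120,120,120,120], linear=[[0,0,-15],[0,0,-45],[0,0,-80],[0,0,-120],[20,40,-170],[20,60,-220],[20,60,-270],[20,60,-320],[20,60,-350],[20,60,-350],[20,60,-350],[20,60,-350],[20,60,-350],[20,60,-350]], rot=[[0,0,0],[0,0,0],[0,0,0],[0,0,0],[0,0,0],[0,0,0],[0,0,0],[0,0,0],[0,0,0],[0,0,0],[0,0,0],[0,0,0],[0,0,0],[0,0,0]])

```text
time_s: 20.9
position: [0.5754, -0.0286, 0.3746]
tcp_rot: [[0.09, 0.996, -0.004], [0.996, -0.09, 0.001], [0.001, -0.004, -1.0]]
force: [-0.1, -0.5, 0.3]
opening: 0.528
```

```bash
python3 - <<'E'
from st import *
st();c,im=shot('wrist','w20');shot('side','d20');shot('scene','s20')
cv2.imwrite("pics/w20c.png",cv2.resize(im[0:260,100:480],None,fx=2.1,fy=2.1,interpolation=2))
E
```

```text
t 20.9 org x,y -163.39 17.66 z 374.59 yaw -5.17 tilt [ 0.03 -0.21] F org -0.04 -0.47 0.34 M [-0.037 -0.095  0.008] op 0.528
```

View pics/w20.png

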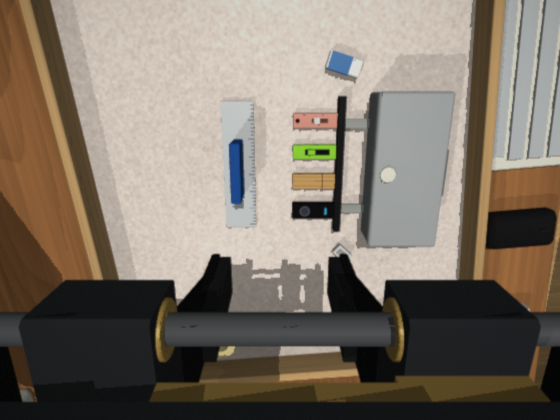

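```bash
python3 - <<'E'
from st import *
c,im=load("w20")
o=rects(c,im,{"green":((35,80,80),(60,255,255),.018,(285,140,336,165)),"bamboo":((8,90,60),(25,255,255),.019,(285,168,336,193)),
"rose":((0,60,80),(12,255,255),.017,(285,108,337,135)),"black":((0,0,0),(180,255,75),.020,(285,198,333,222))})
for k in o: q=np.array(o[k][:2])-O;print(k,"org",(q@ex).round(1),(q@ey).round(1),"near end",((o[k][5]-O)@ex).min().round(1))
for n,r,b in (("rose",range(116,127),(286,300)),("green",range(148,157),(286,300)),("bamboo",range(176,187),(286,300)),("black",range(205,216),(286,300))):
    z={"rose":.017,"green":.018,"bamboo":.019,"black":.02}[n]
    p,v=edge(c,im,r,*b,z,-1,n+" near end");print(((p-O)@ex).round(2))
p,v=edge(c,im,range(105,222),246,262,.014,1,"ruler front");print(((p-O)@ex).round(2))
E
```

```text
green: centre (621.9,-29.6) size 60.1x21.0 long-axis -5.19 deg px [314. 152.]
bamboo: centre (618.7,-70.4) size 60.4x22.4 long-axis -5.17 deg px [314. 181.]
rose: centre (625.6,12.2) size 59.4x20.7 long-axis -5.21 deg px [315. 121.]
black: centre (614.0,-112.9) size 59.2x25.4 long-axis -5.15 deg px [313. 210.]
green org -117.0 20.9 near end -147.1
bamboo org -116.5 -20.0 near end -146.7
rose org -117.1 62.8 near end -146.8
black org -117.3 -62.8 near end -146.9
rose near end: n=8 angle of line-90 -2.49 point (595.4,13.0) rms 0.16
-147.27
green near end: n=9 angle of line-90 0.01 point (591.1,-27.4) rms 0.12
-147.87
bamboo near end: n=11 angle of line-90 -4.90 point (587.4,-68.0) rms 0.03
-147.85
black near end: n=10 angle of line-90 -6.76 point (584.4,-109.8) rms 0.11
-147.04
ruler front: n=99 angle of line-90 -5.05 point (539.2,-36.0) rms 0.30
-198.8
```

View pics/w20c.png

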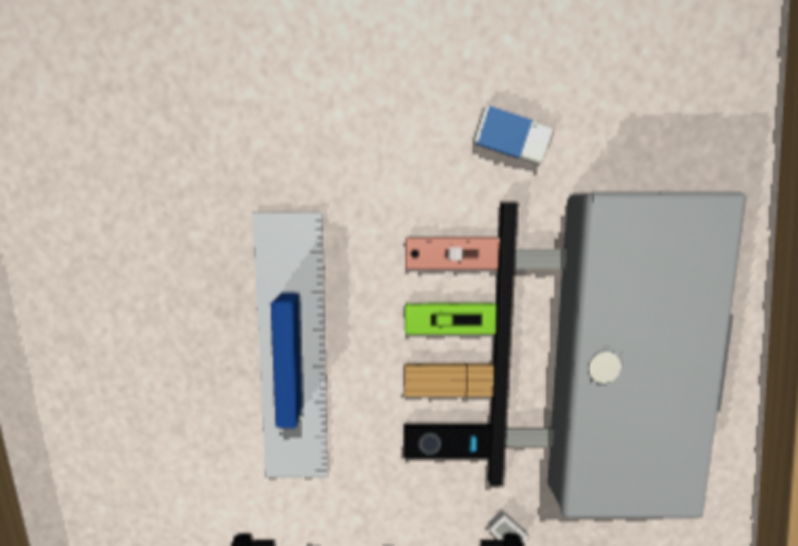

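View pics/s20.png

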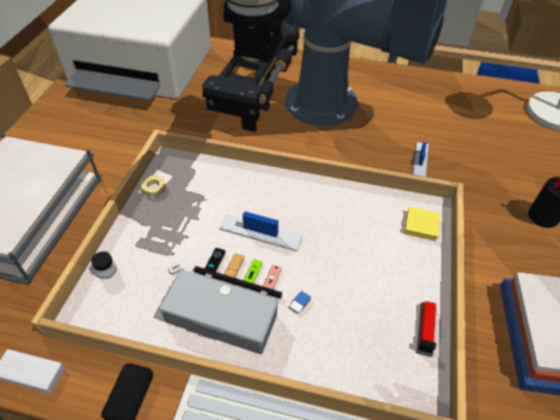

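```bash
python3 -c "
from rig import bot
print(bot.hand_in())"
```

```text
the job is handed in; nothing more can be done
None
```

I gripped the larger ruler by its blue handle, lifted it about 20 mm and pushed the four drives up to the bumper. I held them there, drew back slowly and laid the ruler down. I handed the job in at about 21 s, and no verdict came back.

- **Pressing force:** at the final setting the force ran for about 1.8 s, from 14.15 to 15.95 s. Single readings were between 7.9 and 9.6 N, averaging about 8.7 N. The sensor noise is roughly 1 N, and readings were taken only at the start and end of the hold. The highest reading at any time was 9.6 N.
- **The row:** in the last wrist picture the drive centres are 116.5 to 117.3 mm before the organiser's origin, so in line within about 1 mm. Their long axes are within 0.1° of the organiser's.
- **The ruler:** it lies released, with its edge about 51 mm clear of the row. By eye it is flat.
- **The other things:** the eraser and sharpener look unmoved next to the row, and I saw no change in the others. I checked all of these by eye only.
- **Disagreement:** line fits on the very short near ends of the drives gave angles from 0° to -6.8°, because they use only 8 to 11 pixel rows each. I relied on the full-outline fits, which agree with each other.

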